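# Push the used food tub through the gap between two tins

## Robot

A 6-joint arm with a two-finger parallel gripper is mounted at the origin on a cart in front of the work surface, level with it; the furniture and walls round the work are solid. World frame = base frame: x ahead of the robot, y to its left, z up, the work surface at z = 0. Lengths are in mm, angles in rad, forces in N, time in s.
With the tool pointing down it reaches from about 275 to 1000 mm from the base axis. Payload 8.4 kg.
Tool frame: the origin (TCP) lies midway between the tips of the shut fingers; the grasp point (between the pads) lies 19 mm behind it; z points along the fingers, y is the line along which they close (so a half turn about z gives the same grasp; the last joint's range is limited). The gripper opens to 85 mm and grips with 20 to 120 N. Pads are 22 mm wide; open, the fingers measure 114 mm over their backs; the gripper's body (76 mm by 85 mm) begins 54 mm behind the grasp point. The pads swing forward as they close: fully open they stand 13 mm farther back than shut.
Start: joints at [-1.226, 0.353, 1.633, -0, 1.155, -0.002], TCP at [212.43, -587.794, 231.281] pointing down, gripper open.
Joint ranges: [-2.63, 2.63], [-0.92, 2.1], [0.06, 2.66], [-1.3, 4.44], [0, 2.69], [-3.02, 3.02]. Speed limits (rad/s): [2.22, 2.22, 2.79, 3.14, 3.14, 3.14].

## Interface

Orientations are given as a rotation vector (axis times angle).
In Python, from station import observe, viewer, job gives the robot as it stands. The module is installed in compiled form; this text tells all that it offers.
- The arm moves only by the tool carry_out, never from a script. Its argument "steps" is a list of rows, each a list of 6 numbers: the shift along the tool's x, y, z in mm, then the turn, a rotation vector about the tool's x, y, z in degrees. In form: [[x, y, z, rx, ry, rz], ...]. A call has 1 to 10 rows; each row shifts and turns the commanded pose from where the row before left it, along the tool's axes as they then stand; what a row does not reach is not made up. A row lasts 1/8 s, in which the tool goes at most 62.5 mm and 10.7 degrees, less where a joint would pass 70% of its speed; a pose out of reach is approached as far as the arm can. A call is refused whole if a number of a shift passes 62.5 or a number of a turn 10.7, either way. A call with a gripper value outside its range is refused whole. "jaw" is the gripper's target within -1 to 1 (fully open at 1, half-way at 0, shut at -1), set as the call begins (left out, the last holds). The fingers move at their own pace and stop on an object; "squeeze" is the grip in N (left out, the last holds). Time passes only in rows, so rows that do not move let the fingers close. It gives the time, the measured TCP pose, the force, the opening and the grip force at its end, in the units of the state.
- observe(): the state, without advancing time (a new reading comes with each control period).
- viewer.camera(name): name is "side" or "top"; returns a dict with "color" (420x560x3 uint8, red, green, blue), "camera_matrix" (3x3 intrinsics, pixels), "dist_coeffs" ([k1, k2, p1, p2, k3] as OpenCV has them; the pictures are not rectified), "R" (3x3) and "t" (3): a world point X has camera coordinates R X + t. Camera axes: x right, y down, z forward; pixel columns grow to the right and rows downward; lengths in mm; the calibration is good to about 2 mm. A picture is of the moment at which its call begins. There is no depth.
- job.job_done(): hands the job in; it is judged then, once.
The state is a dict: "t": time; "joint_positions": joint angles; "joint_vel": joint speeds; "joint_efforts": joint torques, N m; "tool_pos": TCP position; "orientation": TCP orientation; "force": force on the tool from outside, world axes, zero at the start; "wrist_torque": the same for the moment, N m; "gripper_width": finger opening in mm; "grasp_force": force on a finger pad.
Only numpy, scipy, OpenCV 4.12 (cv2) and the standard library are available. Lean on these libraries where they do the work, as an engineer would, in place of code of your own. Each camera call takes 0.05 s, during which the arm holds its last target. There are 200 camera calls.

## Task

The used food tub (the larger of the two pale, open plastic tubs) is on its way to the sink: push it along the worktop, end first, through the gap between the two short tins, and leave it flat and still in line with the gap, wholly past both tins on the sink side (left) and no more than half its own length beyond them. Only push it gently with the fingertips or the outside of the fingers - do not pinch, lift or tip it, keep the gripper off the tins, do not jam the tub against them, and leave everything else on the worktop where it is.

Things in the scene. Friction and masses are not known exactly. Their poses are not given: they have to be found in the camera images.
- tub: The larger pale see-through plastic food tub, empty and open-topped, upright on the worktop at the right of the tins: 79 mm wide (its x), 116 mm long (its y), 31 mm high, about 0.1 kg. Walls flare slightly: the base is some 5 mm smaller all round than the rim. Origin at the centre of its underside, z up. It starts up to 0.4 rad askew and up to about 15 cm beside the line through the gap; it slides freely and stops when no longer pushed.
- tin_near: The short round food tin nearer the robot: 75 mm diameter, 58 mm high, heavy, does not budge. Origin at the centre of its underside. Its x points at the centre of the far tin, its y points level through the gap, to the robot's left (sink side); the line between the tins may be up to 0.2 rad askew to the robot.
- tin_far: The same kind of short tin, farther from the robot: 75 mm diameter, 58 mm high, does not budge, origin at the centre of its underside. The clear gap between the two tins is 89 to 93 mm, 10 to 14 mm more than the tub's width.
- small_tub: Bystander: a smaller pale see-through plastic tub, 64 x 86 x 26 mm, farther back and to the right of the food tub's starting place. Loose; origin at the centre of its underside.
- scissors: Bystander: scissors lying flat, 87 x 199 x 9 mm, long side about along y, near the front edge at the right. Loose; origin at its middle.
- spoon: Bystander: teaspoon lying flat near the front edge, 130 mm long (about along world y), 27 mm wide, 11 mm high. Loose; origin at its middle.
- keys: Bystander: bunch of keys lying flat, 110 x 121 x 8 mm, near the front edge at the left. Loose; origin at its middle.
Mind the look-alikes: they are no part of the job. Leave any green look-alike of the tub alone.

How it is judged:
By the outcome, as a careful person would: the job done as asked, in the order asked, and still so for the second after the job is handed in, with the robot touching nothing.
It also fails if it takes over 64 s, if anything falls off the work surface, if the arm or the gripper's body presses on something with over 40 N, if the wrist force passes 120 N, or if a joint passes its speed limit or range.

## Working session

There is one attempt and no reset: what is moved stays moved. The work goes in short steps, Python scripts to look and compute and a tool call to move; the robot and the scene stay as the last step left them, time stands still between calls to the robot, and variables do not carry over. Pictures are saved under pics/ and viewed, at most 10 in all, crops included, and the job is handed in when it is done.

Besides the shell and the picture viewer there is one more tool, called after ">>>" as a command line: name --pt "numbers of a row" for each row, then --argument value for the rest. carry_out: Moves the arm, as the interface text tells. Its arguments: {"type":"object","properties":{"steps":{"type":"array","items":{"type":"array","items":{"type":"number"}}},"jaw":{"type":"number"},"squeeze":{"type":"number"}},"required":["steps"]}

```bash
mkdir -p pics; cat > h.py <<'E'
import numpy as np, cv2
from station import observe, viewer, job
def cam(n,save=None):
    c=viewer.camera(n)
    if save: cv2.imwrite('pics/'+save,cv2.cvtColor(c['color'],cv2.COLOR_RGB2BGR))
    return c
def ray(c,px,z=0):
    p=cv2.undistortPoints(np.array(px,float).reshape(-1,1,2),np.array(c['camera_matrix']),np.array(c['dist_coeffs'])).reshape(-1,2)
    R=np.array(c['R']);t=np.array(c['t']).ravel()
    d=np.c_[p,np.ones(len(p))]@R; o=-R.T@t
    return o+d*((z-o[2])/d[:,2])[:,None]
def proj(c,X):
    R=np.array(c['R']);t=np.array(c['t']).ravel()
    return cv2.projectPoints(np.array(X,float).reshape(-1,3),cv2.Rodrigues(R)[0],t,np.array(c['camera_matrix']),np.array(c['dist_coeffs']))[0].reshape(-1,2)
E
python3 - <<'E'
from h import *
for n in('top','side'):
    c=cam(n,n+'0.png'); R=np.array(c['R']);print(n,-R.T@np.array(c['t']).ravel(),R[2], ray(c,[[0,0],[559,0],[559,419],[0,419]]).round())
print(observe())
E
```

```text
top [ 261.11995852 -157.88873264 1493.00892221] [ 0.17425425 -0.00178146 -0.98469908] [[ 1397.   989.     0.]
 [ 1398. -1335.     0.]
 [ -225. -1136.     0.]
 [ -219.   800.     0.]]
side [ 713.62833455  482.78104972 1249.80050721] [-0.14513633 -0.45889987 -0.87655368] [[ 1494. -1699.     0.]
 [-1192.  -915.     0.]
 [  -45.   691.     0.]
 [ 1437.   242.     0.]]
{'t': 0.1, 'joint_positions': array([-1.22639338e+00,  3.53601515e-01,  1.63402217e+00,  2.92925566e-06,
        1.15523290e+00, -2.41098172e-03]), 'joint_vel': array([ 0.0018381 , -0.00164731, -0.00126361, -0.00065827, -0.00020483,
       -0.00012171]), 'joint_efforts': array([-1.54390455e-04, -6.06355619e+01, -3.42822647e+01,  1.67596509e-04,
        4.12807727e-03,  4.11959934e-05]), 'tool_pos': array([ 212.29284285, -587.39658917,  230.63872149]), 'orientation': array([-3.09325012e+00, -5.41831108e-01,  3.33561062e-04]), 'force': array([-0.27559821,  0.30715752,  0.52761963]), 'wrist_torque': array([-0.06031006, -0.00525669,  0.01553703]), 'grasp_force': 0.0, 'gripper_width': 85.01934193399245}
```

View pics/top0.png

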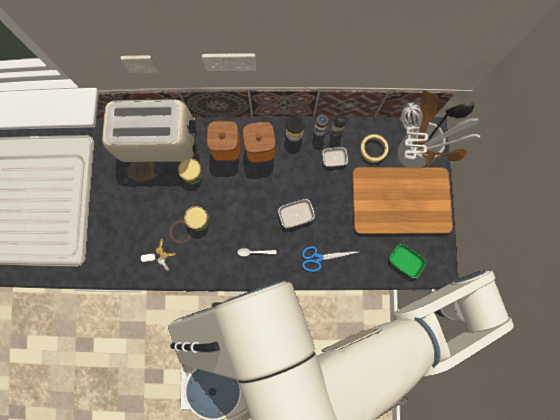

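View pics/side0.png

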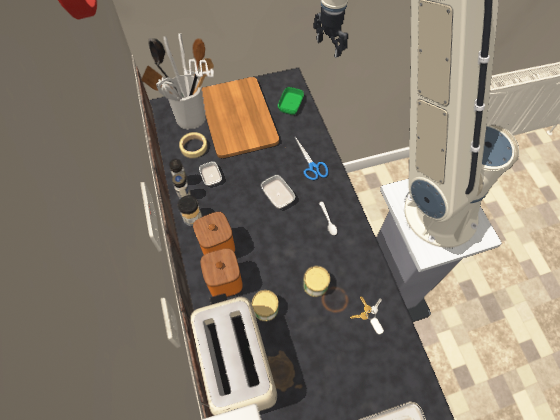

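Top view: candidates for the tub are the pale tub at (296,213), the small pale tub at (335,158) and the green tub at (407,261). I choose (296,213), the larger pale one. The tins have yellow tops at (196,218) and (190,171). The side view shows the same things, with the tub at (278,192) and the tins at (316,281) and (265,305).

```bash
cat >> h.py <<'E'
def tubmask(c,box):
    x0,y0,x1,y1=box
    hsv=cv2.cvtColor(c['color'],cv2.COLOR_RGB2HSV); m=((hsv[...,2]>105)&(hsv[...,1]<75)).astype(np.uint8)
    k=np.zeros_like(m);k[y0:y1,x0:x1]=m[y0:y1,x0:x1]
    k=cv2.morphologyEx(k,cv2.MORPH_CLOSE,np.ones((3,3)))
    return max(cv2.findContours(k,cv2.RETR_EXTERNAL,cv2.CHAIN_APPROX_NONE)[0],key=cv2.contourArea)
def tub(c,box,z=31):
    q=tubmask(c,box); P=ray(c,q.reshape(-1,2),z)[:,:2].astype(np.float32)
    r=cv2.minAreaRect(P); b=cv2.boxPoints(r); e=[b[1]-b[0],b[2]-b[1]]
    l=max(e,key=np.linalg.norm); a=np.degrees(np.arctan2(l[1],l[0]))%180
    return np.round(r[0],1),np.round(sorted(r[1]),1),round(a-90,1)
E
python3 - <<'E'
from h import *
ct=cam('top');cs=cam('side')
for n,c,boxes in(('top',ct,[(180,200,215,240),(172,155,207,192)]),('side',cs,[(298,262,335,300),(248,286,282,325)])):
    hsv=cv2.cvtColor(c['color'],cv2.COLOR_RGB2HSV)
    m=((hsv[...,0]>20)&(hsv[...,0]<36)&(hsv[...,1]>70)&(hsv[...,2]>150)).astype(np.uint8)
    for b in boxes:
        k=np.zeros_like(m);k[b[1]:b[3],b[0]:b[2]]=m[b[1]:b[3],b[0]:b[2]]
        q=max(cv2.findContours(k,cv2.RETR_EXTERNAL,cv2.CHAIN_APPROX_NONE)[0],key=cv2.contourArea)
        print(n,'tin',cv2.minEnclosingCircle(ray(c,q.reshape(-1,2),58)[:,:2].astype(np.float32)))
print(tub(ct,(270,190,325,238)),tub(cs,(255,168,302,215)))
print('small',tub(ct,(318,142,352,172),26),tub(cs,(195,158,226,190),26))
a=cv2.resize(ct['color'][140:260,160:360],(800,480),interpolation=cv2.INTER_CUBIC)
cv2.imwrite('pics/crop0.png',a[...,::-1])
E
```

```text
top tin ((479.1723937988281, 109.22346496582031), 36.2574348449707)
top tin ((643.654052734375, 138.27081298828125), 35.30155563354492)
side tin ((481.8515625, 111.96159362792969), 38.81268310546875)
side tin ((643.69091796875, 138.6219482421875), 36.20811080932617)
(array([ 498.3, -223.4]), array([ 79.3, 117.2]), np.float32(18.4)) (array([ 498.3, -220.2]), array([ 82.5, 119.2]), np.float32(17.1))
small (array([ 698. , -357.9]), array([64.7, 87. ]), np.float32(0.2)) (array([ 696.4, -357.4]), array([65.5, 91.6]), np.float32(5.2))
```

View pics/crop0.png

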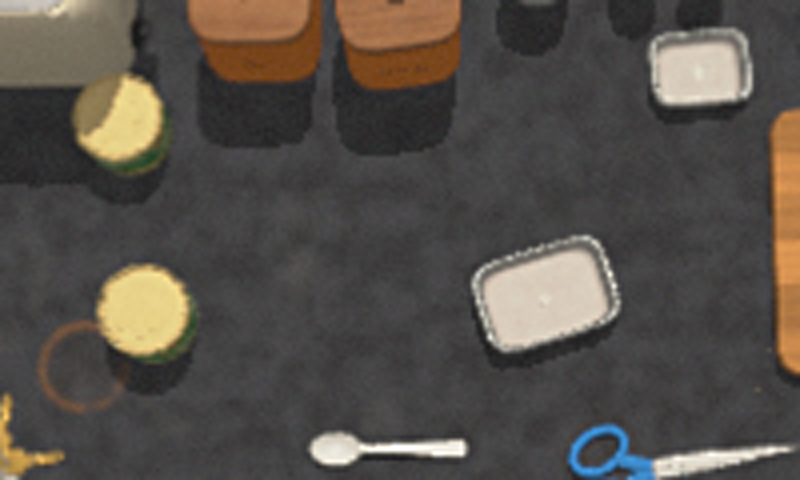

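The crop confirms it: the tub is the large pale one at crop (545,295), with the tins at (120,122) and (146,312). The tin gap comes out at 90.6 mm with the line 9.7° askew, which fits the given sizes. The tub is about 331 mm short of the gap and 121 mm to the near side, so I'll push it sideways with the open fingers first, then end-on.

>>> carry_out --pt "41 -32 0 0 0 0" --pt "41 -32 0 0 0 0" --pt "41 -32 0 0 0 0" --pt "41 -32 0 0 0 0" --pt "41 -32 0 0 0 0" --pt "41 -32 0 0 0 0" --pt "41 -32 0 0 0 0" --pt "41 -32 0 0 0 0" --pt "0 0 0 0 0 10.2" --pt "0 0 0 0 0 0" --jaw 1

```text
t: 1.45
tool_pos: [434.1, -235.0, 231.2]
orientation: [-3.13, -0.269, 0.0]
force: [0.9, 0.7, -0.7]
gripper_width: 85.3
grasp_force: 0.0
```

```bash
cat >> h.py <<'E'
from scipy.spatial.transform import Rotation as Ro
M=np.array([562.,124.5]);A=np.radians(9.7);X=np.array([np.cos(A),np.sin(A)]);Y=np.array([-np.sin(A),np.cos(A)])
def gap(p): d=np.array(p[:2])-M; return np.round([d@Y,d@X],1)
def tool(s=None,l=None,z=None):
    o=observe();p=o['tool_pos'];T=Ro.from_rotvec(o['orientation']).as_matrix()
    print('t',o['t'],'p',p.round(1),'gap s,l',gap(p),'toolx deg',np.degrees(np.arctan2(T[1,0],T[0,0])).round(1),'tilt',T[2].round(3),'F',np.array(o['force']).round(1),'w',round(o['gripper_width'],1))
    if s is not None:
        w=np.r_[M+s*Y+l*X,z]; print('move in tool',(T.T@(w-p)).round(1))
E
python3 -c "
from h import *
tool(-330,-187,-5)"
```

```text
t 1.45 p [ 434.1 -235.   231.2] gap s,l [-332.8 -186.6] toolx deg 9.8 tilt [-0. -0. -1.] F [ 0.9  0.7 -0.7] w 85.3
move in tool [ -0.3  -2.8 236.2]
```

>>> carry_out --pt "0 -3 50 0 0 0" --pt "0 0 50 0 0 0" --pt "0 0 50 0 0 0" --pt "0 0 40 0 0 0" --pt "0 0 25 0 0 0" --pt "0 0 15 0 0 0" --pt "0 0 0 0 0 0"

```text
t: 2.33
tool_pos: [432.8, -232.8, 0.7]
orientation: [-3.129, -0.266, 0.002]
force: [0.3, 0.3, 0.1]
gripper_width: 85.0
grasp_force: 0.0
```

```bash
python3 -c "
from h import *
tool(-330,-51,1)
c=cam('side')
a=cv2.resize(c['color'][130:250,220:380],(800,600),interpolation=cv2.INTER_CUBIC)
cv2.imwrite('pics/crop1.png',a[...,::-1])"
```

```text
t 2.325 p [ 432.8 -232.8    0.7] gap s,l [-330.4 -187.6] toolx deg 9.7 tilt [-0.001 -0.001 -1.   ] F [0.3 0.3 0.1] w 85.0
move in tool [136.6  -0.3  -0.4]
```

View pics/crop1.png

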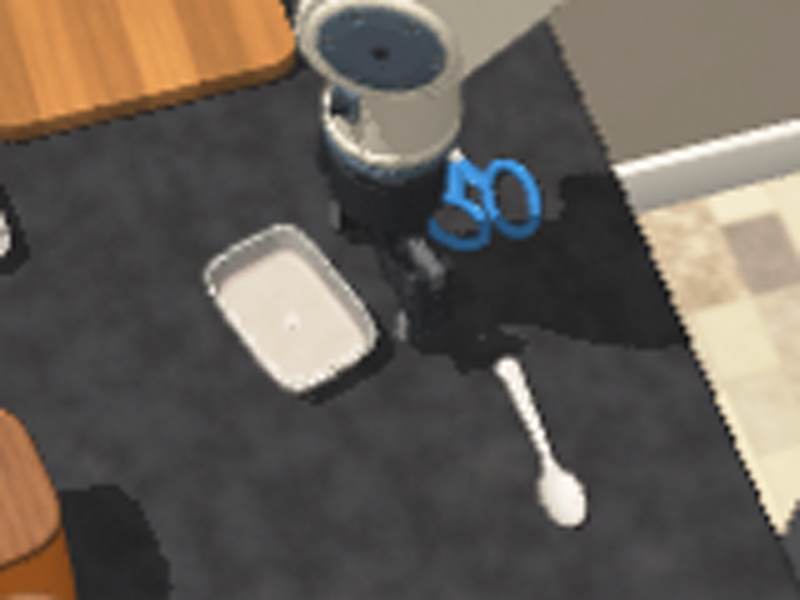

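The crop shows the fingers standing at (405,300), just to the near side of the tub, clear of scissors and spoon. I'll push slowly.

>>> carry_out --pt "6 0 0 0 0 0" --pt "6 0 0 0 0 0" --pt "6 0 0 0 0 0" --pt "6 0 0 0 0 0" --pt "6 0 0 0 0 0" --pt "6 0 0 0 0 0" --pt "6 0 0 0 0 0" --pt "6 0 0 0 0 0" --pt "6 0 0 0 0 0" --pt "6 0 0 0 0 0"

```text
t: 3.62
tool_pos: [492.9, -222.5, 1.3]
orientation: [3.13, 0.265, 0.0]
force: [-0.1, -1.0, 1.2]
gripper_width: 85.5
grasp_force: 0.6
```

>>> carry_out --pt "6 0 0 0 0 0" --pt "6 0 0 0 0 0" --pt "6 0 0 0 0 0" --pt "6 0 0 0 0 0" --pt "6 0 0 0 0 0" --pt "4 0 0 0 0 0" --pt "2 0 0 0 0 0" --pt "0 0 0 0 0 0"

```text
t: 4.62
tool_pos: [528.2, -216.5, 1.3]
orientation: [3.13, 0.265, 0.0]
force: [0.1, -0.3, 0.2]
gripper_width: 85.4
grasp_force: 0.0
```

```bash
python3 -c "
from h import *
tool()
c=cam('side','side1.png');d=cam('top')
for r in (tub(c,(190,150,300,230)),): print(r,gap(r[0]))
"
```

```text
t 4.625 p [ 528.2 -216.5    1.3] gap s,l [-330.4  -90.8] toolx deg 9.7 tilt [ 0.  0. -1.] F [ 0.1 -0.3  0.2] w 85.4
(array([ 574. , -209.2]), array([ 80.3, 120.1]), np.float32(13.6)) [-331.   -44.4]
```

View pics/side1.png

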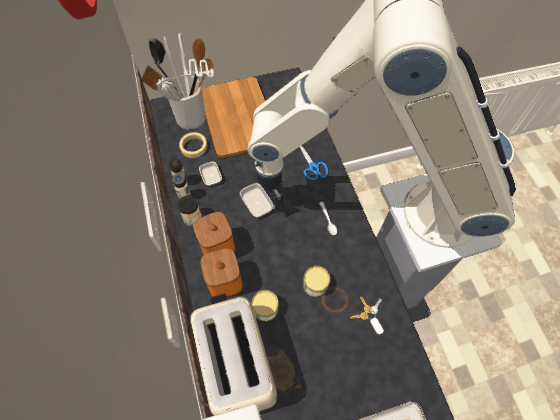

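The tub (side view (257,200)) has followed the fingers and turned to about 13°. It has 44 mm more to go sideways.

>>> carry_out --pt "6 0 0 0 0 0" --pt "6 0 0 0 0 0" --pt "6 0 0 0 0 0" --pt "6 0 0 0 0 0" --pt "6 0 0 0 0 0" --pt "5 0 0 0 0 0" --pt "4 0 0 0 0 0" --pt "3 0 0 0 0 0" --pt "2 0 0 0 0 0" --pt "0 0 0 0 0 0"

```text
t: 5.98
tool_pos: [571.6, -209.1, 1.3]
orientation: [3.13, 0.265, 0.0]
force: [-0.1, 0.4, -0.2]
gripper_width: 85.3
grasp_force: 0.0
```

>>> carry_out --pt "-10 0 0 0 0 0" --pt "-30 0 0 0 0 0" --pt "-20 0 -30 0 0 0" --pt "0 0 -50 0 0 0" --pt "0 40 -40 0 0 -10" --pt "0 50 0 0 0 -10" --pt "0 50 0 0 0 -10" --pt "0 0 0 0 0 0" --jaw -0.1

```text
t: 6.98
tool_pos: [561.2, -352.1, 121.5]
orientation: [2.953, 1.065, 0.002]
force: [0.0, 0.3, 0.1]
gripper_width: 38.6
grasp_force: 0.0
```

```bash
python3 -c "
from h import *
tool()
c=cam('side');d=cam('top','top2.png')
for r in (tub(c,(190,150,300,230)),tub(d,(262,170,325,220))): print(r,gap(r[0]))
"
```

```text
t 6.975 p [ 561.2 -352.1  121.5] gap s,l [-469.7  -81.1] toolx deg 39.6 tilt [ 0.     0.002 -1.   ] F [0.  0.3 0.1] w 38.6
(array([ 617.4, -201.8]), array([ 80.2, 119.3]), np.float32(14.3)) [-331.    -0.4]
(array([ 562. , -232.2]), array([169.3, 174.3]), np.float32(-0.1)) [-351.6  -60.1]
```

View pics/top2.png

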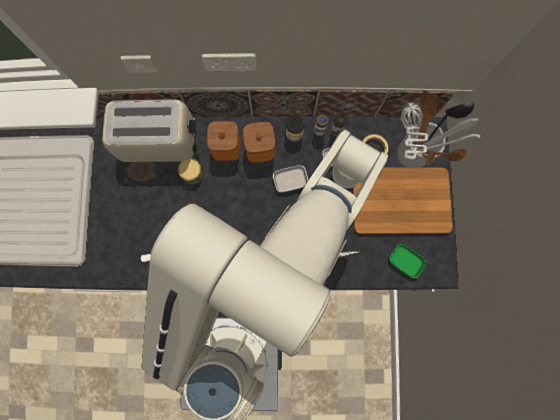

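The top view shows the tub at (290,180), partly beside the arm; the side view puts it on the gap line but still askew. I'll measure its angle edge by edge.

```bash
cat >> h.py <<'E'
def edges(c,box,z=31):
    # centre/angle from line fits to the straight parts of the four rim edges, in gap frame
    P=ray(c,tubmask(c,box).reshape(-1,2),z)[:,:2]-M; P=np.c_[P@X,P@Y]
    ctr,_,a=tub(c,box,z); a=np.radians(a)-A
    c0=np.array([gap(ctr)[1],gap(ctr)[0]])
    for _ in range(3):
        u=np.array([np.cos(a),np.sin(a)]);v=np.array([-u[1],u[0]])
        Q=np.c_[(P-c0)@u,(P-c0)@v]; out={}
        for k,sel,i in(('near',(Q[:,0]<-30)&(abs(Q[:,1])<36),0),('far',(Q[:,0]>30)&(abs(Q[:,1])<36),0),('right',(Q[:,1]<-48)&(abs(Q[:,0])<20),1),('left',(Q[:,1]>48)&(abs(Q[:,0])<20),1)):
            if sel.sum()<5: continue
            f=np.polyfit(Q[sel,1-i],Q[sel,i],1); out[k]=(round(float(np.degrees(np.arctan(f[0]))*(-1 if i==0 else 1)),1),round(float(f[1]),1))
        da=np.mean([out[k][0] for k in('near','far') if k in out]); a+=np.radians(da)
    print('edges (angle err, offset)',out,'tub angle vs gap deg',round(np.degrees(a),1),'l,s',c0.round(1))
E
python3 -c "
from h import *
c=cam('side');edges(c,(190,150,300,230))
d=cam('top')
a=np.vstack([d['color'][150:210,255:335]]);cv2.imwrite('pics/crop2.png',np.vstack([cv2.resize(a,(400,300),interpolation=cv2.INTER_CUBIC),cv2.resize(c['color'][160:220,200:280],(400,300),interpolation=cv2.INTER_CUBIC)])[...,::-1])
print(ray(d,[[275,172],[278,192],[307,189]],31).round(1))
"
```

```text
edges (angle err, offset) {'near': (-0.1, -39.0), 'far': (0.1, 38.4), 'right': (-0.2, -58.8), 'left': (-0.5, 58.6)} tub angle vs gap deg 4.1 l,s [  -0.4 -331. ]
[[ 639.5 -152.    31. ]
 [ 569.8 -162.1   31. ]
 [ 580.1 -260.4   31. ]]
```

View pics/crop2.png

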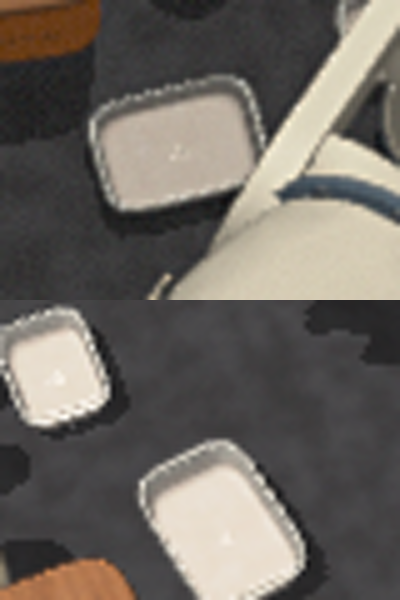

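Confirmed: the crop shows the tub whole and the edge fits (79×117 mm) are good, with the tub 4° askew and centred on the gap line. The two-finger end push should square it. Turning the tool now.

>>> carry_out --pt "0 0 0 0 0 -10" --pt "0 0 0 0 0 -10" --pt "0 0 0 0 0 -10" --pt "0 0 0 0 0 -10" --pt "0 0 0 0 0 -10" --pt "0 0 0 0 0 -10" --pt "0 0 0 0 0 0"

```text
t: 8.05
tool_pos: [560.1, -348.0, 121.3]
orientation: [-2.027, -2.399, 0.0]
force: [0.4, -0.3, -0.2]
gripper_width: 38.0
grasp_force: 0.0
```

```bash
python3 -c "
from h import *
tool(-412,0,2)"
```

```text
t 8.05 p [ 560.1 -348.   121.3] gap s,l [-465.4  -81.5] toolx deg 99.6 tilt [ 0. -0. -1.] F [ 0.4 -0.3 -0.2] w 38.0
move in tool [ 53.5  81.5 119.3]
```

>>> carry_out --pt "18 27 0 0 0 0" --pt "18 27 0 0 0 0" --pt "17.5 27.5 0 0 0 0" --pt "0 0 40 0 0 0" --pt "0 0 40 0 0 0" --pt "0 0 25 0 0 0" --pt "0 0 14 0 0 0" --pt "0 0 0 0 0 0"

```text
t: 9.05
tool_pos: [631.3, -282.2, 1.7]
orientation: [-2.028, -2.398, 0.001]
force: [-0.3, 0.3, 0.3]
gripper_width: 38.3
grasp_force: 0.0
```

```bash
python3 -c "
from h import *
tool(-250,0,2)
c=cam('side','side3.png');edges(c,(190,150,300,230))"
```

```text
t 9.05 p [ 631.3 -282.2    1.7] gap s,l [-4.126e+02 -2.000e-01] toolx deg 99.6 tilt [ 0.001 -0.001 -1.   ] F [-0.3  0.3  0.3] w 38.3
move in tool [162.6  -0.2  -0.2]
edges (angle err, offset) {'near': (1.3, -38.6), 'far': (-1.3, 38.7), 'right': (-17.3, -52.6), 'left': (0.1, 67.0)} tub angle vs gap deg 3.5 l,s [-2.000e-01 -3.394e+02]
```

View pics/side3.png

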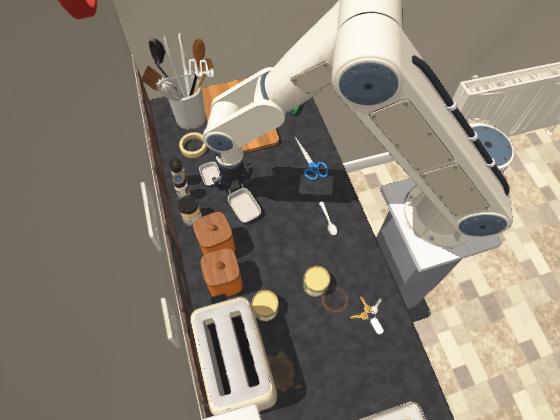

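The gripper stands behind the right end of the tub (tub at (244,206)), with the small tub at (210,174) untouched. Pushing 100 mm, then looking again.

>>> carry_out --pt "6 0 0 0 0 0" --pt "6 0 0 0 0 0" --pt "6 0 0 0 0 0" --pt "6 0 0 0 0 0" --pt "6 0 0 0 0 0" --pt "6 0 0 0 0 0" --pt "6 0 0 0 0 0" --pt "6 0 0 0 0 0" --pt "6 0 0 0 0 0" --pt "6 0 0 0 0 0"

```text
t: 10.35
tool_pos: [621.8, -223.1, 2.3]
orientation: [-2.026, -2.401, 0.0]
force: [0.6, -1.4, 1.0]
gripper_width: 38.4
grasp_force: 0.6
```

>>> carry_out --pt "6 0 0 0 0 0" --pt "6 0 0 0 0 0" --pt "6 0 0 0 0 0" --pt "6 0 0 0 0 0" --pt "6 0 0 0 0 0" --pt "4 0 0 0 0 0" --pt "3 0 0 0 0 0" --pt "2 0 0 0 0 0" --pt "0 0 0 0 0 0"

```text
t: 11.48
tool_pos: [615.2, -184.9, 2.2]
orientation: [-2.026, -2.401, -0.0]
force: [-0.4, -0.5, 1.1]
gripper_width: 38.5
grasp_force: 0.0
```

```bash
python3 -c "
from h import *
tool()
c=cam('side');print(proj(c,[list(M-245*Y)+[31]]).round());edges(c,(222,185,300,265))"
```

```text
t 11.475 p [ 615.2 -184.9    2.2] gap s,l [-3.14e+02  3.00e-01] toolx deg 99.7 tilt [ 0. -0. -1.] F [-0.4 -0.5  1.1] w 38.5
[[255. 226.]]
edges (angle err, offset) {'near': (-0.1, -38.4), 'far': (0.0, 38.7), 'right': (-4.6, -55.8), 'left': (0.8, 60.0)} tub angle vs gap deg 0.2 l,s [   3.3 -245.4]
```

The tub is now square (0.2°) but about 2.5 mm to the far side. I'll steer it back with a small heading change during the next push.

>>> carry_out --pt "6 0 0 0 0 -0.5" --pt "6 0 0 0 0 -0.5" --pt "6 0 0 0 0 -0.5" --pt "6 0 0 0 0 0" --pt "6 0 0 0 0 0" --pt "6 0 0 0 0 0" --pt "6 0 0 0 0 0" --pt "6 0 0 0 0 0" --pt "6 0 0 0 0 0" --pt "6 0 0 0 0 0"

```text
t: 12.78
tool_pos: [603.9, -125.8, 2.3]
orientation: [1.995, 2.427, 0.0]
force: [-0.3, -1.2, -0.2]
gripper_width: 38.5
grasp_force: 0.4
```

>>> carry_out --pt "6 0 0 0 0 0" --pt "6 0 0 0 0 0" --pt "6 0 0 0 0 0" --pt "6 0 0 0 0 0" --pt "6 0 0 0 0 0.5" --pt "6 0 0 0 0 0.5" --pt "6 0 0 0 0 0.5" --pt "4 0 0 0 0 0" --pt "2 0 0 0 0 0" --pt "0 0 0 0 0 0"

```text
t: 14.02
tool_pos: [594.9, -78.9, 2.3]
orientation: [-2.026, -2.401, -0.0]
force: [0.5, -0.1, -0.4]
gripper_width: 38.2
grasp_force: 0.0
```

```bash
python3 -c "
from h import *
tool()
c=cam('side','side4.png');p=proj(c,[list(M-136*Y)+[31]])[0].astype(int);print(p);edges(c,(p[0]-28,p[1]-32,p[0]+35,p[1]+36))"
```

```text
t 14.025 p [594.9 -78.9   2.3] gap s,l [-206.    -1.8] toolx deg 99.7 tilt [ 0. -0. -1.] F [ 0.5 -0.1 -0.4] w 38.2
[270 254]
edges (angle err, offset) {'near': (0.4, -38.1), 'far': (-0.4, 38.7), 'right': (-2.7, -56.4), 'left': (1.3, 58.1)} tub angle vs gap deg -0.6 l,s [   1.1 -136.7]
```

View pics/side4.png

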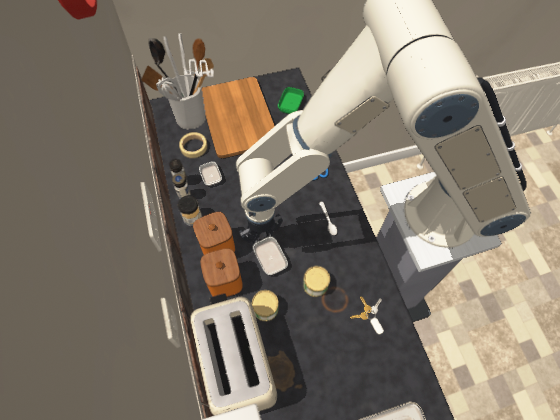

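The tub (270,257) is lined up: l≈1 mm in this view, where the gap centre reads ≈0.7, and the angle is within 1°. Pushing the front end into the gap and checking again.

>>> carry_out --pt "6 0 0 0 0 0" --pt "6 0 0 0 0 0" --pt "6 0 0 0 0 0" --pt "6 0 0 0 0 0" --pt "6 0 0 0 0 0" --pt "6 0 0 0 0 0" --pt "6 0 0 0 0 0" --pt "5 0 0 0 0 0" --pt "3 0 0 0 0 0" --pt "0 0 0 0 0 0"

```text
t: 15.32
tool_pos: [586.5, -29.5, 2.3]
orientation: [-2.026, -2.401, 0.0]
force: [0.1, 0.3, -1.1]
gripper_width: 38.4
grasp_force: 0.0
```

```bash
python3 -c "
from h import *
tool()
c=cam('side');p=proj(c,[list(M-86*Y)+[31]])[0].astype(int);print(p);edges(c,(p[0]-26,p[1]-32,p[0]+34,p[1]+36))
d=cam('top')
f=lambda a:cv2.resize(a,(400,400),interpolation=cv2.INTER_CUBIC)
cv2.imwrite('pics/crop5.png',np.hstack([f(c['color'][230:330,240:340]),f(d['color'][145:245,160:260])])[...,::-1])"
```

```text
t 15.325 p [586.5 -29.5   2.3] gap s,l [-155.9   -1.8] toolx deg 99.7 tilt [ 0. -0. -1.] F [ 0.1  0.3 -1.1] w 38.4
[277 268]
edges (angle err, offset) {'near': (0.5, -38.2), 'far': (-0.5, 38.8), 'right': (-1.1, -56.6), 'left': (-1.7, 57.5)} tub angle vs gap deg 0.0 l,s [  1.3 -86.2]
```

View pics/crop5.png

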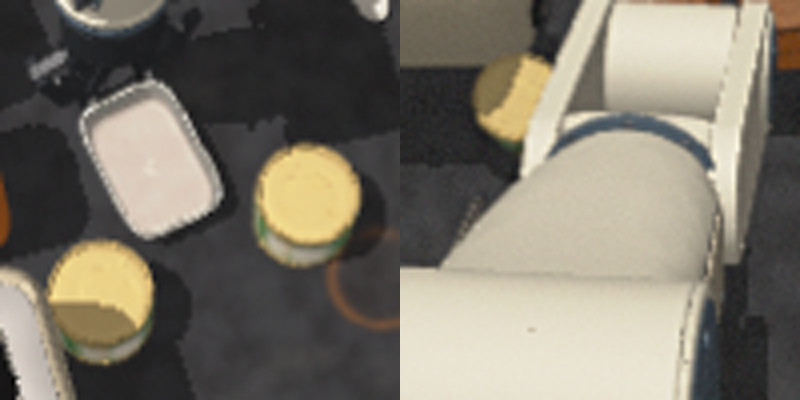

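The tub front (150,235 in the left crop) is entering centred, with even room to both tins. Before the fingers pass between the tins I'll back off, raise them a little and narrow them for more clearance.

>>> carry_out --pt "-6 0 0 0 0 0" --pt "0 2 -14 0 0 0" --pt "0 0 0 0 0 0" --pt "0 0 0 0 0 0" --pt "0 0 0 0 0 0" --jaw -0.65

```text
t: 16.05
tool_pos: [589.3, -35.3, 16.2]
orientation: [-2.026, -2.401, 0.0]
force: [0.9, 0.2, 0.2]
gripper_width: 15.3
grasp_force: 0.0
```

>>> carry_out --pt "4 0 0 0 0 0" --pt "4 0 0 0 0 0" --pt "6 0 0 0 0 0" --pt "6 0 0 0 0 0" --pt "6 0 0 0 0 0" --pt "6 0 0 0 0 0" --pt "6 0 0 0 0 0" --pt "6 0 0 0 0 0" --pt "5 0 0 0 0 0" --pt "0 0 0 0 0 0"

```text
t: 17.3
tool_pos: [581.2, 13.4, 16.3]
orientation: [-2.026, -2.401, -0.0]
force: [0.2, -0.0, -0.3]
gripper_width: 14.7
grasp_force: 0.0
```

```bash
python3 -c "
from h import *
tool()
c=cam('side');p=proj(c,[list(M-42*Y)+[31]])[0].astype(int);edges(c,(p[0]-23,p[1]-32,p[0]+34,p[1]+36))
f=lambda a:cv2.resize(a,(600,600),interpolation=cv2.INTER_CUBIC)
cv2.imwrite('pics/crop6.png',f(c['color'][230:330,240:340])[...,::-1])"
```

```text
t 17.3 p [581.2  13.4  16.3] gap s,l [-112.7    0.2] toolx deg 99.7 tilt [ 0. -0. -1.] F [ 0.2 -0.  -0.3] w 14.7
edges (angle err, offset) {'near': (0.1, -39.3), 'far': (-0.1, 38.0), 'right': (-2.2, -56.9), 'left': (-1.2, 57.9)} tub angle vs gap deg -0.6 l,s [  3.2 -42.4]
```

View pics/crop6.png

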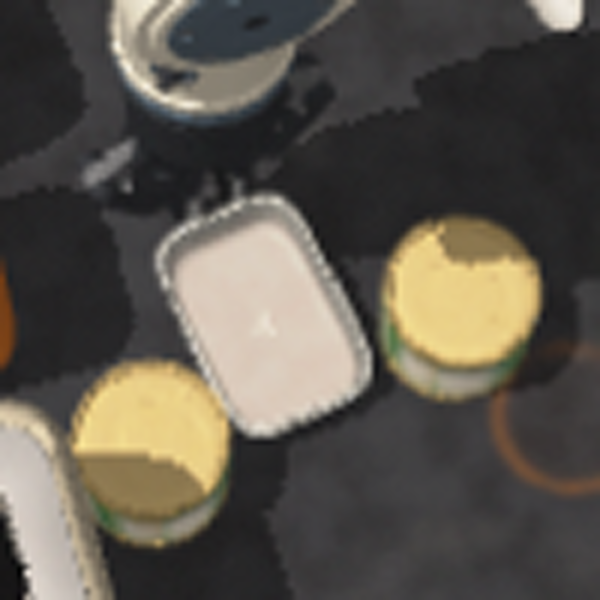

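The tub is in the gap, about 2 mm nearer the far tin (rim at (230,400)) than centre. I'll steer 1° towards the near side and continue.

>>> carry_out --pt "4 0 0 0 0 -0.5" --pt "4 0 0 0 0 -0.5" --pt "5 0 0 0 0 -0.2" --pt "5 0 0 0 0 0" --pt "5 0 0 0 0 0" --pt "5 0 0 0 0 0" --pt "5 0 0 0 0 0" --pt "4 0 0 0 0 0" --pt "3 0 0 0 0 0" --pt "0 0 0 0 0 0"

```text
t: 18.6
tool_pos: [573.9, 52.5, 16.3]
orientation: [-2.001, -2.422, -0.0]
force: [-0.6, 0.8, 0.5]
gripper_width: 14.8
grasp_force: 0.0
```

```bash
python3 -c "
from h import *
tool()
c=cam('side')
p=proj(c,[list(M-2*Y)+[31]])[0].astype(int);print(p);edges(c,(p[0]-22,p[1]-28,p[0]+27,p[1]+36))"
```

```text
t 18.6 p [573.9  52.5  16.3] gap s,l [-72.9  -0.4] toolx deg 100.9 tilt [ 0. -0. -1.] F [-0.6  0.8  0.5] w 14.8
[290 292]
edges (angle err, offset) {'near': (4.6, -44.2), 'far': (-6.3, 39.9), 'right': (-7.5, -58.4), 'left': (-7.8, 57.7)} tub angle vs gap deg 7.8 l,s [ 0.3 -2.1]
```

```bash
cat >> h.py <<'E'
def slices(c,s0,ss,half=60):
    # rim extent in l at given s, from the mask seen on the rim plane
    hsv=cv2.cvtColor(c['color'],cv2.COLOR_RGB2HSV); m=((hsv[...,2]>105)&(hsv[...,1]<75)).astype(np.float32)
    L=np.arange(-half,half,.5)
    for s in ss:
        W=np.c_[M+s*Y+L[:,None]*X,np.full(len(L),31)]
        q=proj(c,W).astype(np.float32); v=cv2.remap(m,q[:,:1],q[:,1:],cv2.INTER_LINEAR).ravel()>.5
        ch=np.flatnonzero(np.diff(np.r_[0,v,0].astype(int)))
        print(s,[(float(L[a]),float(L[b-1])) for a,b in zip(ch[::2],ch[1::2]) if b-a>3])
E
python3 -c "
from h import *
slices(cam('side'),-2,range(-65,70,8))"
```

```text
-65 []
-57 [(-30.0, 30.5)]
-49 [(-37.0, 38.0)]
-41 [(-37.0, 38.5)]
-33 [(-39.5, 40.0)]
-25 [(-38.5, 40.0)]
-17 [(-40.0, 42.0)]
-9 [(-50.0, -47.5), (-40.0, 41.5)]
-1 [(-46.0, -43.0), (-39.0, 41.5)]
7 [(-51.5, -45.5), (-38.0, 40.5)]
15 [(-56.0, -43.0), (-40.5, 40.5)]
23 [(-60.0, -46.0), (-39.5, 40.0)]
31 [(-60.0, -55.0), (-38.5, 39.5)]
39 [(-37.5, 39.5)]
47 [(-33.5, 37.0)]
55 [(-26.0, 22.5), (26.0, 29.0)]
63 []
```

The tub is centred (l≈0.5) and straight inside the gap. Continuing.

>>> carry_out --pt "5 0 0 0 0 0.3" --pt "5 0 0 0 0 0.3" --pt "5 0 0 0 0 0.3" --pt "5 0 0 0 0 0" --pt "5 0 0 0 0 0" --pt "5 0 0 0 0 0" --pt "5 0 0 0 0 0" --pt "4 0 0 0 0 0" --pt "3 0 0 0 0 0" --pt "0 0 0 0 0 0"

```text
t: 19.95
tool_pos: [566.5, 93.9, 16.3]
orientation: [-2.02, -2.406, -0.0]
force: [-0.3, 0.2, -0.3]
gripper_width: 14.9
grasp_force: 0.0
```

```bash
python3 -c "
from h import *
tool();slices(cam('side'),0,range(-30,110,8))"
```

```text
t 19.95 p [566.5  93.9  16.3] gap s,l [-30.9  -0.8] toolx deg 100.0 tilt [ 0. -0. -1.] F [-0.3  0.2 -0.3] w 14.9
-30 []
-22 [(-16.0, -14.5)]
-14 [(-32.5, 32.5)]
-6 [(-36.0, 30.0), (33.5, 36.5)]
2 [(-37.5, 40.5)]
10 [(-52.5, -44.0), (-39.0, 41.0)]
18 [(-56.5, -46.0), (-39.0, 42.0)]
26 [(-60.0, -51.0), (-38.0, 39.5)]
34 [(-60.0, -57.5), (-37.0, 40.5)]
42 [(-39.5, 41.0)]
50 [(-38.5, 42.0)]
58 [(-37.5, 42.0)]
66 [(-38.0, 41.0)]
74 [(-38.5, 41.0)]
82 [(-37.5, 40.0)]
90 [(-33.0, 35.5)]
98 []
106 []
```

Still centred, with no contact force. 72 mm more.

>>> carry_out --pt "5 0 0 0 0 0" --pt "5 0 0 0 0 0" --pt "5 0 0 0 0 0" --pt "5 0 0 0 0 0" --pt "5 0 0 0 0 0" --pt "5 0 0 0 0 0" --pt "5 0 0 0 0 0" --pt "5 0 0 0 0 0" --pt "5 0 0 0 0 0" --pt "0 0 0 0 0 0"

```text
t: 21.25
tool_pos: [558.6, 138.4, 16.3]
orientation: [-2.019, -2.406, -0.0]
force: [-0.3, 1.4, -0.1]
gripper_width: 14.9
grasp_force: 0.0
```

>>> carry_out --pt "5 0 0 0 0 0" --pt "5 0 0 0 0 0" --pt "5 0 0 0 0 0" --pt "4 0 0 0 0 0" --pt "3 0 0 0 0 0" --pt "3 0 0 0 0 0" --pt "2 0 0 0 0 0" --pt "0 0 0 0 0 0"

```text
t: 22.25
tool_pos: [554.0, 164.7, 16.3]
orientation: [-2.02, -2.406, -0.0]
force: [0.9, -0.3, 1.4]
gripper_width: 15.1
grasp_force: 0.0
```

```bash
python3 -c "
from h import *
tool();c=cam('side');slices(c,0,range(42,190,8))
p=proj(c,[list(M+112*Y)+[31]])[0].astype(int);edges(c,(p[0]-30,p[1]-29,p[0]+30,p[1]+36))"
```

```text
t 22.25 p [554.  164.7  16.3] gap s,l [41.  -1.1] toolx deg 100.0 tilt [ 0. -0. -1.] F [ 0.9 -0.3  1.4] w 15.1
42 []
50 []
58 [(-31.0, 33.5)]
66 [(-36.0, 37.5)]
74 [(-38.5, 41.0)]
82 [(-40.5, 40.0)]
90 [(-39.0, 40.5)]
98 [(-38.5, 41.0)]
106 [(-39.5, 41.0)]
114 [(-39.0, 40.5)]
122 [(-40.0, 41.0)]
130 [(-40.0, 41.5)]
138 [(-39.0, 41.0)]
146 [(-37.5, 41.0)]
154 [(-36.5, 40.0)]
162 [(-32.0, 35.5)]
170 [(-2.0, 0.5)]
178 []
186 []
edges (angle err, offset) {'near': (0.3, -38.4), 'far': (-0.3, 39.3), 'right': (1.5, -57.0), 'left': (-0.5, 57.3)} tub angle vs gap deg -0.4 l,s [  0.6 110.5]
```

The tub is at l≈0.6, angle −0.4°, with its rear edge about 15 mm past the tins. Withdrawing.

>>> carry_out --pt "-5 0 0 0 0 0" --pt "-7 0 0 0 0 0" --pt "0 0 -20 0 0 0" --pt "0 0 -40 0 0 0" --pt "0 0 -50 0 0 0" --pt "0 0 -50 0 0 0" --pt "-40 0 -20 0 0 0" --pt "0 0 0 0 0 0" --pt "0 0 0 0 0 0"

```text
t: 23.42
tool_pos: [562.6, 113.0, 195.8]
orientation: [-2.021, -2.404, 0.001]
force: [-0.0, 0.0, -0.2]
gripper_width: 15.2
grasp_force: 0.0
```

```bash
python3 -c "
from h import *
tool();c=cam('side')
p=proj(c,[list(M+112*Y)+[31]])[0].astype(int);edges(c,(p[0]-30,p[1]-29,p[0]+30,p[1]+36))
print('small',tub(c,(195,158,226,190),26));print(job.job_done())"
```

```text
t 23.425 p [562.6 113.  195.8] gap s,l [-11.4  -1.3] toolx deg 99.9 tilt [ 0.    -0.001 -1.   ] F [-0.   0.  -0.2] w 15.2
edges (angle err, offset) {'near': (0.5, -38.4), 'far': (-0.5, 39.2), 'right': (0.6, -56.8), 'left': (-0.1, 57.2)} tub angle vs gap deg -0.7 l,s [  0.6 110.5]
small (array([ 696.4, -357.4]), array([65.5, 91.6]), np.float32(5.2))
the job is handed in; nothing more can be done
None
```

The tub is through the gap and handed in: square to within 1°, on the gap line to about 1 mm, its rear edge about 15 mm past the tins and the gripper clear; the small tub had not moved (other bystanders not re-measured), but I viewed 11 pictures, one over the limit of 10.

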